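# Hold a filter module ready above its empty socket

### The arm

A 6-joint arm with a two-finger parallel gripper is mounted at the origin on the work surface. World frame = base frame: x ahead of the robot, y to its left, z up, the work surface at z = 0. Lengths are in m, angles in degrees, forces in N, time in s.
With the tool pointing down it reaches from about 0.375 to 0.9 m from the base axis. Payload 3.1 kg.
Tool frame: the origin (TCP) lies midway between the tips of the shut fingers; the grasp point (between the pads) lies 19 mm behind it (bot.hold_point_z is the distance from the TCP to the grasp point, in m); z points along the fingers, y is the line along which they close (so a half turn about z gives the same grasp; the last joint's range is limited). The gripper opens to 87 mm and grips with 3 to 60 N. Pads are 19 mm wide; open, the fingers measure 117 mm over their backs; the gripper's body (75 mm by 190 mm) begins 51 mm behind the grasp point.
Start: joints at [-84.941, 30.224, 82.088, -0, 67.689, -10.227], TCP at [0.165, -0.603, 0.196] pointing down, gripper open.
Joint ranges: [-176.69, 176.69], [-43.24, 126.21], [12.49, 139.97], [-82, 262], [0, 151.66], [-163.58, 163.58]. Speed limits (degrees/s): [159.86, 159.86, 180, 180, 180, 180].

### API

Orientations are given as a 3x3 rotation matrix whose columns are the frame's x, y, z axes.
In Python, from rig import read_state, optics, order, bot gives the robot as it stands.
- The arm moves only by the tool drive_tool, never from a script. Its argument "steps" is a list of rows, each a list of 7 numbers: the finger opening in mm, from 0 to 87, then the shift along the tool's x, y, z normalised to -1 to 1, where 1 is 0.12 m, then the turn, a rotation vector about the tool's x, y, z normalised to -1 to 1, where 1 is 1.5 rad. In form: [[jaw, tx, ty, tz, ax, ay, az], ...]. A call has 1 to 8 rows; each row is the pose to reach, as a shift and turn from the pose commanded when the call began, along the tool's axes at that moment; what a row does not reach only later rows make up. A row lasts 1/10 s, in which the tool goes at most 50 mm and 8.59 degrees, less where a joint would pass 70% of its speed; a pose out of reach is approached as far as the arm can. A call with a number of a shift or a turn outside -1 to 1 is refused whole. A call with a gripper value outside its range is refused whole. The fingers move at their own pace and stop on an object; the grip force is fixed at half the most. Time passes only in rows, so rows that repeat a pose let the fingers close. It gives the time, the measured TCP pose, the force, the opening and the grip force at its end, in the units of the state.
- read_state(): the state, without advancing time (a new reading comes with each control period).
- optics.capture(name): name is "scene" or "top" or "wrist"; returns a dict with "color" (384x512x3 uint8, blue, green, red), "range_z" (384x512 float32, m along the optical axis (not along the pixel's ray), 0 where there is no reading), "fx", "fy", "cx", "cy" (pixels), "rvec" (rotation vector, rad) and "tvec" (3), from world to camera coordinates, as OpenCV has them. Camera axes: x right, y down, z forward; pixel columns grow to the right and rows downward; lengths in m; the calibration is good to about 2 mm. A picture is of the moment at which its call begins.
- order.hand_in(): hands the job in; it is judged then, once.
The state is a dict: "time_s": time; "joint_positions": joint angles; "qvel": joint speeds; "tau": joint torques, N m; "position": TCP position; "tcp_rot": TCP orientation; "force": force on the tool from outside, world axes, zero at the start; "moment": the same for the moment, N m; "opening": opening from 0.0 (shut) to 1.0 (fully open); "grasp_force": force on a finger pad.
Only numpy, scipy, OpenCV 4.12 (cv2) and the standard library are available. Lean on these libraries where they do the work, as an engineer would, in place of code of your own. Each camera call takes 0.05 s, during which the arm holds its last target. There are 200 camera calls.

### The job

Take the loose filter module out of the storage tray, gripping its thin aluminium can gently (less than 20 N of grip, or it dents), and carry it over the wall of the open receiver without bumping the chassis or the modules already fitted. Stop with it upright and squared up over the one empty socket, its contact strips about a centimetre above it and touching nothing, so that I can check the contacts before it is plugged in. Finish like that, still holding it; do not plug it in, and leave the other things on the desk alone.

Things in the scene. Friction and masses are not known exactly. Their poses are not given: they have to be found in the camera images.
- module: Loose filter module, 0.13-0.25 kg: plain aluminium can 36 (own x) x 64 (own y) x 70 mm high, two brass contact strips beneath (5 x 50 mm, 8 mm high, at x = -10, +10), two brass nuts with screws on top (7 mm high, at y = -20, +20). Origin: centre of the strips' lower ends; z up; can from z = 8 to 78 mm. Stands in the tray. Same after a half turn about z. Grip it under 20 N or it dents.
- tray: Low grey open tray, 110 mm (x) by 140 mm (y), 22 mm high, walls and floor 4 mm thick, fixed to the desk. Origin: centre of its underside.
- chassis: Fixed open receiver: steel box 250 (own x) x 330 mm (own y), walls 80 mm high, front panel 110 mm high, 350 wide on its -x side, knobs 25 mm out. On its board (top at 18 mm) are three sockets at x = +35, y = -90, 0, +90 mm: one is empty (any), two hold fitted modules. Other parts, x below -60 mm, reach 48 mm high. Origin: centre of underside.
- socket: The empty socket: black block 42 mm (own x) by 70 mm (own y), 12 mm high, on the chassis board, with two slots 6 mm by 51 mm along y at x = -10 and +10 mm, 9 mm deep. Its axes are parallel to the chassis's axes. Origin: centre of its underside, 18 mm above the desk. Fixed.
- socket_mouth (a point): Centre of the top face of the empty socket, 30 mm above the desk; axes as socket. The module is squared up when its own y lies along this y (either way round).
- neighbour_a: A fitted module in another socket of the row, the same can as the loose one, axes as the chassis's. Origin: 18 mm above the desk, under the can's centre; its nuts' screws reach 107 mm above the desk. Fixed.
- neighbour_b: The other fitted module, the same as neighbour_a.
- mug: Bystander: white mug, 80 mm wide, 90 mm high, loose on the desk. Origin: centre of its underside.
- handheld: Bystander: black handheld radio lying on its back, body 110 x 55 x 30 mm with a 90 mm aerial along its own +x. Origin: centre of its body's underside.
- screwdriver: Bystander: screwdriver, 180 mm long, lying on the desk along its own x. Origin: its underside.
Not all that is in view belongs to the job. Leave any orange look-alike of the module alone. Of the things shaped like the tray, the grey one is meant.

How it is judged (in metres and radians):
On the way:
1. the module is lifted out of the tray by the fingers (z of module in the frame of tray above 0.04 m and contact force between the fingers and module above 0.5 N), for 0.2 s.
At the end, for the whole second after the job is handed in: Through the last second the fingers hold the module still, upright within 5 degrees, within 7 mm sideways of the empty socket's centre, strips 3 to 18 mm above its top face, squared up within 7 degrees (either way round), touching no socket, chassis, fitted module or tray (horizontal distance between module and socket_mouth below 0.007 m and z of module in the frame of socket_mouth between 0.003 and 0.018 m and angle between the y axis of module and the y axis of socket_mouth, either way round below 0.12 rad and angle between module's own z axis and vertical below 0.09 rad and linear speed of module below 0.02 m/s and angular speed of module below 0.15 rad/s and contact force between the fingers and module above 0.5 N and contact force between module and socket below 0.05 N and contact force between module and chassis below 0.05 N and contact force between module and neighbour_a below 0.05 N and contact force between module and neighbour_b below 0.05 N and contact force between module and tray below 0.05 N); the arm keeps its last pose, push and grip.
It fails at once if the can is dented: fingers press it with over 50 N, both sides added (25 N of grip) (contact force between the fingers and module above 50 N).
It fails at once if the module bumps the chassis or a fitted module with more than 3 N (contact force between module and chassis above 3 N or contact force between module and neighbour_a above 3 N or contact force between module and neighbour_b above 3 N).
It fails at once if the arm or gripper bumps the chassis or a fitted module with more than 5 N (contact force between any of the arm, the fingers and chassis above 5 N or contact force between any of the arm, the fingers and neighbour_a above 5 N or contact force between any of the arm, the fingers and neighbour_b above 5 N).
It fails at once if the module is put down on or plugged into the socket (contact force between module and socket above 1 N or (horizontal distance between module and socket_mouth below 0.02 m and z of module in the frame of socket_mouth below -0.002 m)).
It fails at once if a bystander (mug, handheld radio, screwdriver) is moved by more than 20 mm (distance of any of mug, handheld, screwdriver from where it was at the start of the episode above 0.02 m).
It also fails if it takes over 48 s, if anything falls off the work surface, if the arm or the gripper's body presses on something with over 40 N, if the wrist force passes 120 N, or if a joint passes its speed limit or range.

## Working session

There is one attempt and no reset: what is moved stays moved. The work goes in short steps, Python scripts to look and compute and a tool call to move; the robot and the scene stay as the last step left them, time stands still between calls to the robot, and variables do not carry over. Pictures are saved under pics/ and viewed, at most 10 in all, crops included, and the job is handed in when it is done.

Besides the shell and the picture viewer there is one more tool, called after ">>>" by a JSON object that holds its "method" and its "body". drive_tool: Moves the arm, as the interface text tells. Scaled input: -1 to 1 covers 0.12 m each way for a shift and 1.5 rad each way for a turn. Its arguments: {"type":"object","properties":{"steps":{"type":"array"}},"required":["steps"]}

```bash
ls; mkdir -p pics; cat > h.py <<'E'
import numpy as np, cv2
from rig import read_state, optics, order, bot
def cap(n):
    c=optics.capture(n); c['R']=cv2.Rodrigues(np.array(c['rvec'],float))[0]; c['t']=np.array(c['tvec'],float).ravel(); return c
def world(c,uv,z=None):
    """pixels -> world, on plane z, or by the range image if z is None"""
    uv=np.atleast_2d(np.array(uv,float)); d=np.c_[(uv[:,0]-c['cx'])/c['fx'],(uv[:,1]-c['cy'])/c['fy'],np.ones(len(uv))]
    o=-c['R'].T@c['t']; w=d@c['R']
    s=c['range_z'][uv[:,1].astype(int),uv[:,0].astype(int)] if z is None else (z-o[2])/w[:,2]
    return o+w*np.asarray(s)[:,None]
def cloud(c):
    v,u=np.mgrid[:384,:512]; p=world(c,np.c_[u.ravel(),v.ravel()]).reshape(384,512,3); p[c['range_z']<=0]=np.nan; return p
E
python3 - <<'E'
from h import *
a,b=cap('top'),cap('scene')
print(read_state()); print([x for x in dir(bot) if x[0]!='_'])
for c in (a,b): print(c['fx'],-c['R'].T@c['t'],c['R'][2])
cv2.imwrite('pics/top.png',a['color']);cv2.imwrite('pics/scene.png',b['color'])
E
```

```text
pics
{'time_s': 0.1, 'joint_positions': array([-8.49414491e+01,  3.02748220e+01,  8.21474718e+01, -1.36235565e-03,
        6.76902166e+01, -1.02294351e+01]), 'qvel': array([ 0.02395306, -0.17421738, -0.22329601, -0.00101145,  0.11625114,
        0.01855665]), 'tau': array([-6.75341835e-04, -4.40986884e+01, -1.77149999e+01,  6.35334151e-02,
        5.33557415e-02, -3.37949052e-05]), 'position': array([ 0.16473021, -0.60217377,  0.1954656 ]), 'tcp_rot': array([[ 9.64610374e-01,  2.63679330e-01, -1.95056649e-04],
       [ 2.63679200e-01, -9.64608450e-01,  1.95408812e-03],
       [ 3.27099356e-04, -1.93636606e-03, -9.99998072e-01]]), 'force': array([-0.44187439,  0.57782793, -0.06134322]), 'moment': array([ 0.02129731, -0.02173956, -0.01571111]), 'grasp_force': 0.0, 'opening': 1.0004931108724835}
['PlanningError', 'hold_point_z']
435.34112258372363 [0.42772986 0.09930417 1.27138053] [ 0.08195266  0.01921091 -0.99645105]
389.76045987736245 [ 0.87342875 -0.31622435  0.76865723] [-0.39156558  0.46623417 -0.79328563]
```

View pics/top.png

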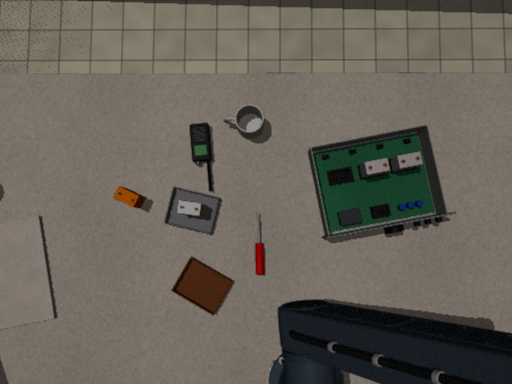

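View pics/scene.png

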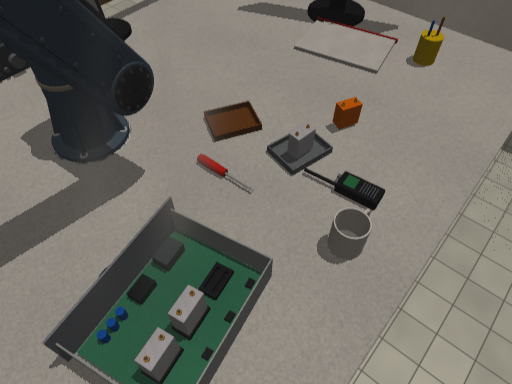

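```bash
python3 - <<'E'
from h import *
for n in ('top','scene'):
    c=cap(n); P=cloud(c); np.savez('/tmp/'+n,**{k:c[k] for k in('color','range_z')},P=P)
    hsv=cv2.cvtColor(c['color'],cv2.COLOR_BGR2HSV); z=P[...,2]
    def show(name,m):
        k,l,s,ce=cv2.connectedComponentsWithStats(m.astype(np.uint8))
        for i in range(1,k):
            if s[i,4]<60: continue
            q=P[l==i]; r=cv2.minAreaRect((q[:,:2]*1000).astype(np.float32))
            print(n,name,ce[i].round(),s[i,4],'z',np.nanmedian(q[:,2]).round(4),'mean',np.nanmean(q,0).round(4),'rect',np.round(r[0],1),np.round(r[1],1),round(r[2],1))
    white=(hsv[...,1]<60)
    show('can',white&(z>.076)&(z<.092)); show('fitted',white&(z>.094)&(z<.110))
    show('socket',(hsv[...,2]<50)&(z>.025)&(z<.036))
    show('tray',(abs(z-.022)<.005)&white)
    show('walltop',(abs(z-.080)<.004)); show('panel',abs(z-.11)<.004)
    print(n,'nan',np.isnan(z).mean())
    if n=='top':
        im=np.hstack([cv2.resize(c['color'][y:y+70,x:x+70],(400,400),interpolation=2) for x,y in((155,175),(315,145))]); cv2.imwrite('pics/crop.png',cv2.convertScaleAbs(im,alpha=1.4))
E
```

```text
top can [246. 117.] 157 z 0.0876 mean [0.7423 0.168  0.0859] rect [741.7 162.2] [88.7 78.2] 48.6
top can [369. 140.] 226 z 0.0799 mean [ 0.6782 -0.1735  0.0801] rect [ 661.3 -177.8] [ 87.  335.6] 15.3
top can [439. 179.] 117 z 0.0798 mean [ 0.5703 -0.3623  0.0798] rect [ 568.4 -362.6] [179.2   6.6] 10.9
top can [189. 207.] 281 z 0.0825 mean [0.4908 0.3216 0.0825] rect [490.9 322. ] [64.2 35.8] 82.3
top fitted [410. 159.] 287 z 0.1003 mean [ 0.6217 -0.2765  0.1002] rect [ 622.2 -277. ] [36.1 64.8] 11.7
top fitted [377. 166.] 283 z 0.1002 mean [ 0.6044 -0.1888  0.1002] rect [ 604.6 -189.4] [36.1 64.1] 10.4
top socket [200. 140.] 528 z 0.0301 mean [0.6893 0.3027 0.0302] rect [684.2 303.1] [110.3  55.3] 6.1
top socket [430. 170.] 133 z 0.0307 mean [ 0.6025 -0.3553  0.0306] rect [ 600.9 -355.7] [247.2   9.6] 12.9
top socket [398. 167.] 63 z 0.0304 mean [ 0.6109 -0.2642  0.0305] rect [ 621.5 -276.6] [41.4 68.3] 9.5
top socket [366. 173.] 66 z 0.0302 mean [ 0.593  -0.1751  0.0302] rect [ 589.6 -182.9] [76.8 37.1] 68.8
top socket [341. 175.] 280 z 0.0299 mean [ 0.5873 -0.1017  0.0299] rect [
[... 4599 characters left out ...]
rect [488.1 322.9] [66.1 37. ] 81.9
scene walltop [163. 294.] 1068 z 0.0792 mean [ 0.5473 -0.1933  0.0793] rect [ 566.9 -196.4] [252.9 349.3] 11.2
scene walltop [356. 215.] 78 z 0.0799 mean [0.7306 0.1856 0.0799] rect [728.5 180.1] [70.7 31.5] 19.9
scene walltop [348. 236.] 81 z 0.0799 mean [0.7456 0.1283 0.0801] rect [744.6 136.1] [78.1 32.3] 21.1
scene walltop [189. 315.] 64 z 0.0804 mean [ 0.6166 -0.1977  0.0801] rect [ 617.  -193.7] [70.4 28.2] 73.8
scene panel [ 86. 115.] 96 z 0.1097 mean [ 0.0579 -0.0137  0.1099] rect [ 57.2 -10.5] [88.8 17.9] 84.8
scene panel [104. 273.] 582 z 0.1085 mean [ 0.4476 -0.2423  0.1085] rect [ 443.1 -220.9] [  7.9 348.6] 11.2
scene nan 0.0039011637369791665
```

View pics/crop.png

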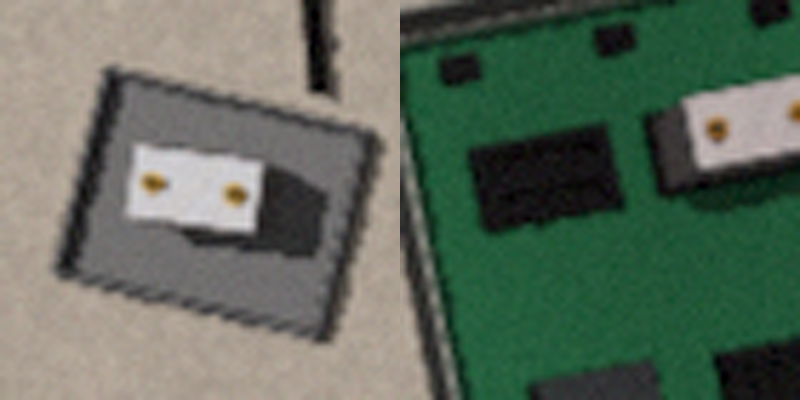

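Candidates for the module (top view pixels):
- White can in the grey tray, (189,207).
- Orange look-alike, (126,196).
- Fitted modules, (377,166) and (410,159).

The crop confirms the plain can with two brass nuts in the grey tray. The measured top is 64 x 36 mm at z 82 mm, which matches the description. The empty socket with two slots is at (341,175).

- **Module:** centre about (0.4895, 0.3223), own y at 82°.
- **Socket:** centre about (0.586, -0.1015), own x at 11.2°.

I'll grip across the 36 mm side and begin with the turn and a shift.

>>> {"method": "drive_tool", "body": {"steps": [[87,0.25,-0.25,0,0,0,-0.1],[87,0.5,-0.5,0,0,0,-0.2],[87,0.75,-0.75,0,0,0,-0.3],[87,1,-1,0,0,0,-0.4],[87,1,-1,0,0,0,-0.5],[87,1,-1,0,0,0,-0.6],[87,1,-1,0,0,0,-0.7],[87,1,-1,0,0,0,-0.777]]}}

```text
time_s: 1.0
position: [0.2491, -0.4552, 0.1963]
tcp_rot: [[0.132, 0.991, -0.0], [0.991, -0.132, 0.0], [0.0, -0.0, -1.0]]
force: [0.2, 1.1, 0.1]
opening: 0.999
grasp_force: 0.0
```

>>> {"method": "drive_tool", "body": {"steps": [[87,0.25,0.25,0,0,0,0],[87,0.5,0.5,0,0,0,0],[87,0.75,0.75,0,0,0,0],[87,1,1,0,0,0,0]]}}

```text
time_s: 1.4
position: [0.3853, -0.3522, 0.1963]
tcp_rot: [[0.139, 0.99, -0.0], [0.99, -0.139, -0.0], [-0.0, 0.0, -1.0]]
force: [1.1, -1.1, 0.3]
opening: 1.001
grasp_force: 0.0
```

>>> {"method": "drive_tool", "body": {"steps": [[87,0.33,0,0,0,0,0],[87,0.67,0,0,0,0,0],[87,1,0,0,0,0,0]]}}

```text
time_s: 1.7
position: [0.401, -0.2325, 0.1962]
tcp_rot: [[0.138, 0.99, -0.0], [0.99, -0.138, 0.0], [0.0, -0.0, -1.0]]
force: [0.2, 0.1, 0.3]
opening: 0.997
grasp_force: 0.0
```

>>> {"method": "drive_tool", "body": {"steps": [[87,0.33,0,0,0,0,0],[87,0.67,0,0,0,0,0],[87,1,0,0,0,0,0]]}}

```text
time_s: 2.0
position: [0.4174, -0.1138, 0.1964]
tcp_rot: [[0.138, 0.99, 0.0], [0.99, -0.138, 0.0], [0.0, 0.0, -1.0]]
force: [0.0, -0.3, -0.3]
opening: 1.006
grasp_force: 0.0
```

>>> {"method": "drive_tool", "body": {"steps": [[87,0.33,0,0,0,0,0],[87,0.67,0,0,0,0,0],[87,1,0,0,0,0,0]]}}

```text
time_s: 2.3
position: [0.434, 0.005, 0.1965]
tcp_rot: [[0.138, 0.99, 0.0], [0.99, -0.138, -0.0], [0.0, 0.0, -1.0]]
force: [1.4, 0.0, -0.4]
opening: 1.0
grasp_force: 0.0
```

>>> {"method": "drive_tool", "body": {"steps": [[87,0.33,0,0,0,0,0],[87,0.67,0,0,0,0,0],[87,1,0,0,0,0,0]]}}

```text
time_s: 2.6
position: [0.4506, 0.124, 0.1964]
tcp_rot: [[0.138, 0.99, 0.0], [0.99, -0.138, -0.0], [-0.0, 0.0, -1.0]]
force: [0.2, 0.0, 0.7]
opening: 1.001
grasp_force: 0.0
```

>>> {"method": "drive_tool", "body": {"steps": [[87,0.33,0,0,0,0,0],[87,0.67,0,0,0,0,0],[87,1,0,0,0,0,0],[87,1,0,0,0,0,0],[87,1,0,0,0,0,0]]}}

```text
time_s: 3.1
position: [0.4667, 0.2416, 0.196]
tcp_rot: [[0.136, 0.991, -0.001], [0.991, -0.136, -0.001], [-0.001, -0.001, -1.0]]
force: [-0.3, -0.4, -0.6]
opening: 1.0
grasp_force: 0.0
```

```bash
cat >> h.py <<'E'
def go(xyz,yaw_y):
    """shift/turn (normalised) from the measured pose to TCP xyz with tool y at yaw_y degrees"""
    s=read_state(); R=np.array(s['tcp_rot']); d=R.T@(np.array(xyz)-s['position'])
    a=np.degrees(np.arctan2(R[1,1],R[0,1])); dy=(yaw_y-a+180)%360-180
    print('pos',np.round(s['position'],4),'yaw',round(a,2),'shift',(d/.12).round(3),'az',round(-np.radians(dy)/1.5,3),'f',np.round(s['force'],2),'grip',s['grasp_force'],'mm',round(87*s['opening'],2),'t',s['time_s'])
def rects(c,zlo,zhi,near,r=.06):
    P=cloud(c); k=(P[...,2]>zlo)&(P[...,2]<zhi)&(np.hypot(P[...,0]-near[0],P[...,1]-near[1])<r)
    q=P[k]; m=cv2.minAreaRect((q[:,:2]*1000).astype(np.float32)); print(len(q),'z',np.median(q[:,2]).round(4),np.round(m[0],1),np.round(m[1],1),round(m[2],2))
E
python3 - <<'E'
from h import *
w=cap('wrist'); rects(w,.078,.0845,(.49,.322)); rects(w,.078,.092,(.49,.322))
cv2.imwrite('pics/w1.png',w['color'])
go((.4895,.3223,.1),-7.9)
E
```

```text
2026 z 0.0819 [488.1 325. ] [63.3 35.8] 82.12
2177 z 0.0819 [488.1 325. ] [63.3 35.8] 82.12
pos [0.4666 0.2407 0.196 ] yaw -7.89 shift [0.701 0.097 0.799] az 0.0 f [ 0.01 -0.49 -0.1 ] grip 0.0 mm 86.82 t 3.15
```

View pics/w1.png

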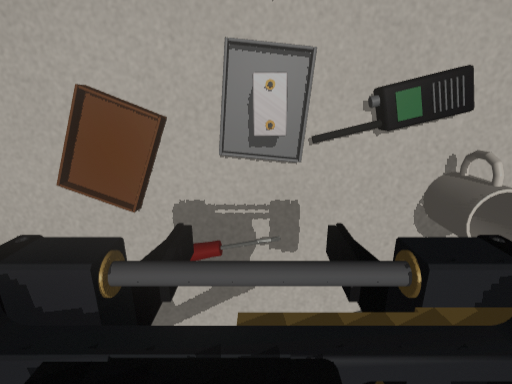

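The wrist view shows the can at (270,104) in the grey tray, and its fix agrees within about 2 mm. Next I centre over it and go down.

>>> {"method": "drive_tool", "body": {"steps": [[87,0.35,0.045,0,0,0,0],[87,0.71,0.09,0,0,0,0],[87,0.71,0.09,0,0,0,0],[87,0.71,0.09,0.25,0,0,0],[87,0.71,0.09,0.5,0,0,0],[87,0.71,0.09,0.5,0,0,0],[87,0.71,0.09,0.5,0,0,0]]}}

```text
time_s: 3.85
position: [0.4895, 0.3224, 0.1363]
tcp_rot: [[0.14, 0.99, -0.002], [0.99, -0.14, -0.001], [-0.001, -0.001, -1.0]]
force: [0.3, 0.7, 0.1]
opening: 1.002
grasp_force: 0.0
```

```bash
python3 - <<'E'
from h import *
w=cap('wrist'); rects(w,.078,.085,(.49,.322)); cv2.imwrite('pics/w2.png',w['color'])
for n in('top','scene'): rects(cap(n),.078,.0845,(.49,.322))
go((.4888,.3234,.040),-7.9)
E
```

```text
2333 z 0.0819 [487.7 325.6] [64.2 35.4] 82.76
106 z 0.082 [488.8 305.4] [29.7 35.7] 82.9
235 z 0.0806 [487.1 321.7] [65.7 37.5] 84.16
pos [0.491  0.3238 0.1381] yaw -7.98 shift [-0.007 -0.02   0.818] az -0.001 f [1.03 0.17 0.64] grip 0.0 mm 87.19 t 4.0
```

View pics/w2.png

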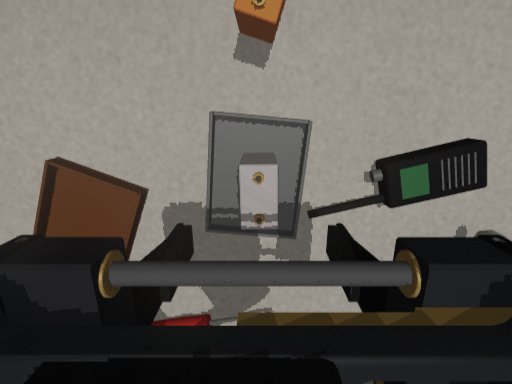

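The can, at column 258, lies midway between the fingers (column 259). I descend straight down.

>>> {"method": "drive_tool", "body": {"steps": [[87,0,-0.01,0.2,0,0,0],[87,0,-0.01,0.4,0,0,0],[87,0,-0.01,0.6,0,0,0],[87,0,-0.01,0.7,0,0,0],[87,0,-0.01,0.8,0,0,0],[60,0,-0.01,0.8,0,0,0],[50,0,-0.01,0.8,0,0,0],[44,0,-0.01,0.8,0,0,0]]}}

```text
time_s: 4.8
position: [0.4893, 0.3246, 0.0414]
tcp_rot: [[0.138, 0.99, 0.002], [0.99, -0.138, 0.001], [0.001, 0.002, -1.0]]
force: [-0.0, -0.4, 1.0]
opening: 0.811
grasp_force: 0.0
```

>>> {"method": "drive_tool", "body": {"steps": [[41,0,0,0,0,0,0],[39,0,0,0,0,0,0],[38,0,0,0,0,0,0],[38,0,0,0,0,0,0]]}}

```text
time_s: 5.2
position: [0.4885, 0.3242, 0.0405]
tcp_rot: [[0.138, 0.99, 0.0], [0.99, -0.138, 0.0], [0.0, 0.0, -1.0]]
force: [-0.4, -0.1, 0.6]
opening: 0.479
grasp_force: 0.0
```

>>> {"method": "drive_tool", "body": {"steps": [[38,0,0,0,0,0,0],[38,0,0,0,0,0,0],[37.5,0,0,0,0,0,0],[37,0,0,0,0,0,0],[36.5,0,0,0,0,0,0],[36.5,0,0,0,0,0,0]]}}

```text
time_s: 5.8
position: [0.4885, 0.3241, 0.0403]
tcp_rot: [[0.138, 0.99, 0.0], [0.99, -0.138, -0.0], [0.0, 0.0, -1.0]]
force: [0.7, -0.5, -0.4]
opening: 0.42
grasp_force: 0.1
```

>>> {"method": "drive_tool", "body": {"steps": [[36,0,0,0,0,0,0],[36,0,0,0,0,0,0],[36,0,0,0,0,0,0]]}}

```text
time_s: 6.1
position: [0.4886, 0.3241, 0.0404]
tcp_rot: [[0.138, 0.99, 0.0], [0.99, -0.138, 0.0], [0.0, 0.0, -1.0]]
force: [0.0, 0.2, -0.4]
opening: 0.414
grasp_force: 3.0
```

Grip force rises gently with the commanded opening, so I creep on.

>>> {"method": "drive_tool", "body": {"steps": [[35.7,0,0,0,0,0,0],[35.7,0,0,0,0,0,0],[35.7,0,0,0,0,0,0]]}}

```text
time_s: 6.4
position: [0.4886, 0.3241, 0.0404]
tcp_rot: [[0.138, 0.99, 0.0], [0.99, -0.138, -0.0], [0.0, 0.0, -1.0]]
force: [0.1, 0.1, 0.4]
opening: 0.416
grasp_force: 10.3
```

>>> {"method": "drive_tool", "body": {"steps": [[35.4,0,0,0,0,0,0],[35.4,0,0,0,0,0,0],[35.4,0,0,0,0,0,0]]}}

```text
time_s: 6.7
position: [0.4886, 0.3241, 0.0404]
tcp_rot: [[0.138, 0.99, 0.0], [0.99, -0.138, 0.0], [0.0, 0.0, -1.0]]
force: [0.4, -0.2, -1.1]
opening: 0.41
grasp_force: 18.7
```

18.7 N is close to the limit, so I ease to about 14 N and lift slowly.

>>> {"method": "drive_tool", "body": {"steps": [[35.6,0,0,0,0,0,0],[35.6,0,0,0,0,0,0],[35.6,0,0,-0.02,0,0,0],[35.6,0,0,-0.06,0,0,0],[35.6,0,0,-0.12,0,0,0],[35.6,0,0,-0.2,0,0,0],[35.6,0,0,-0.3,0,0,0],[35.6,0,0,-0.4,0,0,0]]}}

```text
time_s: 7.5
position: [0.4886, 0.3242, 0.0897]
tcp_rot: [[0.138, 0.99, 0.001], [0.99, -0.138, 0.0], [0.0, 0.0, -1.0]]
force: [0.1, -0.4, -1.3]
opening: 0.414
grasp_force: 13.0
```

```bash
python3 - <<'E'
from h import *
go((.4886,.3241,.16),-7.9)
w=cap('wrist'); cv2.imwrite('pics/w3.png',w['color'])
E
```

```text
pos [0.4886 0.3242 0.0897] yaw -7.94 shift [-0.001  0.001 -0.586] az -0.0 f [ 0.11 -0.39 -1.35] grip 12.950540632009506 mm 36.02 t 7.5
```

View pics/w3.png

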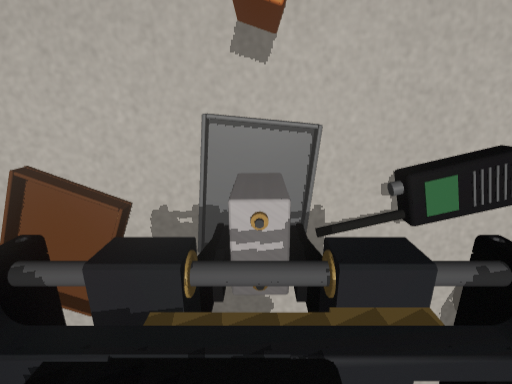

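The module, at (259,230), is held upright and clear of the tray floor. I raise it, then travel at TCP height 0.20 m.

>>> {"method": "drive_tool", "body": {"steps": [[35.6,0,0,-0.08,0,0,0],[35.6,0,0,-0.2,0,0,0],[35.6,0,0,-0.35,0,0,0],[35.6,0,0,-0.55,0,0,0],[35.6,0,0,-0.75,0,0,0],[35.6,0,0,-0.87,0,0,0],[35.6,0,0,-0.92,0,0,0]]}}

```text
time_s: 8.25
position: [0.4892, 0.3245, 0.2009]
tcp_rot: [[0.138, 0.99, 0.003], [0.99, -0.138, 0.001], [0.002, 0.003, -1.0]]
force: [-0.4, 1.3, -1.5]
opening: 0.411
grasp_force: 12.9
```

>>> {"method": "drive_tool", "body": {"steps": [[35.6,-0.05,0.02,0,0,0,0],[35.6,-0.15,0.06,0,0,0,0],[35.6,-0.3,0.12,0,0,0,0],[35.6,-0.5,0.2,0,0,0,0],[35.6,-0.7,0.27,0,0,0,0],[35.6,-0.85,0.32,0,0,0,0]]}}

```text
time_s: 8.85
position: [0.5118, 0.2151, 0.1973]
tcp_rot: [[0.139, 0.99, -0.003], [0.99, -0.139, -0.002], [-0.002, -0.003, -1.0]]
force: [0.4, -0.3, -2.0]
opening: 0.412
grasp_force: 13.0
```

>>> {"method": "drive_tool", "body": {"steps": [[35.6,-0.17,0.06,0,0,0,0],[35.6,-0.34,0.13,0,0,0,0],[35.6,-0.51,0.19,0,0,0,0],[35.6,-0.68,0.26,0,0,0,0],[35.6,-0.85,0.32,0,0,0,0]]}}

```text
time_s: 9.35
position: [0.5355, 0.1094, 0.1974]
tcp_rot: [[0.139, 0.99, -0.003], [0.99, -0.139, -0.0], [-0.001, -0.003, -1.0]]
force: [-0.9, 0.3, -1.8]
opening: 0.412
grasp_force: 13.0
```

>>> {"method": "drive_tool", "body": {"steps": [[35.6,-0.17,0.06,0,0,0,-0.03],[35.6,-0.34,0.13,0,0,0,-0.07],[35.6,-0.51,0.19,0,0,0,-0.12],[35.6,-0.65,0.25,0,0,0,-0.16],[35.6,-0.77,0.3,0,0,0,-0.19],[35.6,-0.85,0.32,0,0,0,-0.21],[35.6,-0.85,0.32,0,0,0,-0.222],[35.6,-0.85,0.32,0,0,0,-0.222]]}}

```text
time_s: 10.15
position: [0.5593, 0.0047, 0.1977]
tcp_rot: [[-0.192, 0.981, -0.003], [0.981, 0.192, 0.001], [0.001, -0.002, -1.0]]
force: [-0.5, -0.1, -1.6]
opening: 0.414
grasp_force: 12.9
```

```bash
python3 - <<'E'
from h import *
go((.586,-.1015,.20),11.2)
w=cap('wrist'); rects(w,.0275,.034,(.586,-.1015),.045); 
E
```

```text
pos [0.5593 0.0047 0.1977] yaw 11.07 shift [-0.911  0.049 -0.02 ] az -0.002 f [-0.51 -0.06 -1.63] grip 12.949751615524292 mm 36.01 t 10.15
0 z nan [0. 0.] [0. 0.] 0.0
  return _methods._mean(a, axis=axis, dtype=dtype,
  ret = ret.dtype.type(ret / rcount)
```

Move over the socket at height, then measure the module's real offset from the cameras.

>>> {"method": "drive_tool", "body": {"steps": [[35.6,-0.05,0,0,0,0,0],[35.6,-0.15,0.01,0,0,0,0],[35.6,-0.32,0.02,0,0,0,0],[35.6,-0.5,0.03,0,0,0,0],[35.6,-0.68,0.04,0,0,0,0],[35.6,-0.82,0.05,0,0,0,0],[35.6,-0.91,0.05,0,0,0,0],[35.6,-0.91,0.05,0,0,0,0]]}}

```text
time_s: 11.0
position: [0.5877, -0.1024, 0.1987]
tcp_rot: [[-0.192, 0.981, 0.0], [0.981, 0.192, -0.0], [-0.0, 0.0, -1.0]]
force: [0.3, 0.4, -2.1]
opening: 0.41
grasp_force: 12.9
```

```bash
python3 - <<'E'
from h import *
go((.586,-.1015,.20),11.2)
s=cap('scene'); P=cloud(s)
# module points: can between TCP-28 and TCP+42 mm; print extents of depth points near TCP by height
m=(np.hypot(P[...,0]-.586,P[...,1]+.1)<.05)
for lo,hi in((.15,.156),(.156,.162),(.162,.17),(.17,.18),(.18,.19),(.2,.21),(.23,.25),(.235,.243)):
    q=P[m&(P[...,2]>lo)&(P[...,2]<hi)]
    print(lo,hi,len(q), q.min(0).round(3) if len(q) else '',q.max(0).round(3) if len(q) else '')
cv2.imwrite('pics/s2.png',cv2.resize(s['color'][130:384,100:400],(780,600),interpolation=2))
E
```

```text
pos [ 0.5877 -0.1024  0.1987] yaw 11.04 shift [ 0.01  -0.013 -0.011] az -0.002 f [ 0.31  0.44 -2.07] grip 12.94660672545433 mm 35.64 t 11.0
0.15 0.156 0  
0.156 0.162 0  
0.162 0.17 0  
0.17 0.18 95 [ 0.577 -0.138  0.171] [ 0.611 -0.072  0.18 ]
0.18 0.19 109 [ 0.576 -0.138  0.18 ] [ 0.611 -0.072  0.19 ]
0.2 0.21 83 [ 0.578 -0.138  0.2  ] [ 0.61  -0.073  0.21 ]
0.23 0.25 458 [ 0.562 -0.138  0.23 ] [ 0.616 -0.088  0.25 ]
0.235 0.243 345 [ 0.563 -0.138  0.235] [ 0.615 -0.088  0.243]
```

View pics/s2.png

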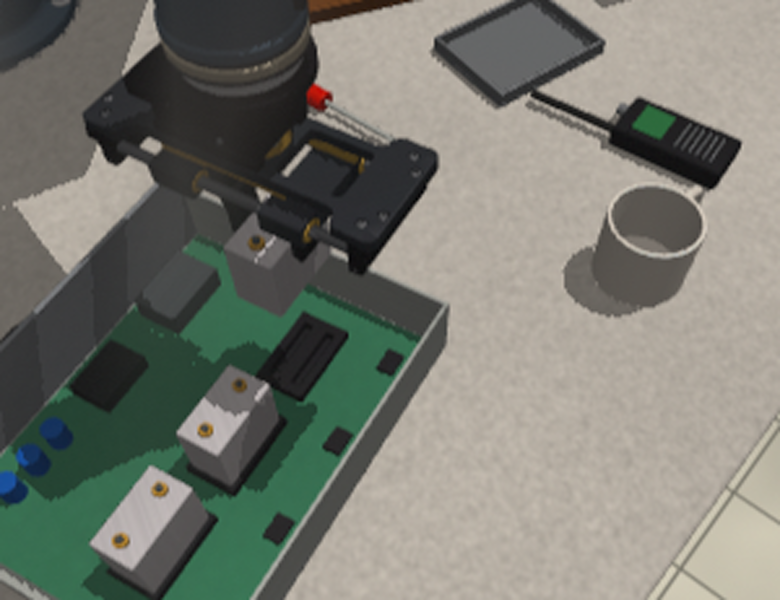

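The module hangs upright over the empty socket and well clear of the walls. I compare the module's faces with the socket in the same camera, so the calibration error cancels.

```bash
python3 - <<'E'
from h import *
st=read_state(); a=np.radians(11.15); E=np.array([[np.cos(a),np.sin(a)],[-np.sin(a),np.cos(a)]])
sock={'scene':(.585,-.102),'top':(.5876,-.1013)}
s=cap('scene'); P=cloud(s); so=np.array(sock['scene'])
q=P[(P[...,2]>.172)&(P[...,2]<.21)&(np.hypot(P[...,0]-.586,P[...,1]+.1)<.05)]
l=(q[:,:2]-so)@E.T*1000
print('ex pct',np.percentile(l[:,0],[0,2,50,80,90,98,100]).round(1),'ey',np.percentile(l[:,1],[0,1,2,5,10,50,90,98,99,100]).round(1),'zmin',q[:,2].min())
f=l[(abs(l[:,1])<26)]; print('+x face offset',np.median(f[:,0]).round(2),'slope deg',np.degrees(np.polyfit(f[:,1],f[:,0],1)[0]).round(2))
zf=q[:,2][abs(l[:,1])<26]; print('x-tilt deg',np.degrees(np.polyfit(zf*1000,f[:,0],1)[0]).round(2))
g=(l[:,0]<12); print('-y face n',g.sum(),np.median(l[g,1]).round(2),'tilt',np.degrees(np.polyfit(q[g,2]*1000,l[g,1],1)[0]).round(2))
for n in('top','scene'): rects(cap(n),.094,.1025,(.604,-.189),.05)
rects(s,.0265,.033,(.586,-.1015),.042)
E
```

```text
ex pct [-16.1 -13.9  18.5  19.1  19.3  19.6  20.3] ey [-33.5 -33.  -32.8 -32.7 -32.5 -25.4  15.6  27.2  29.8  31.5] zmin 0.17205184113505068
+x face offset 18.94 slope deg -0.71
x-tilt deg 0.02
-y face n 134 -32.27 tilt 0.18
0 z nan [0. 0.] [0. 0.] 0.0
662 z 0.099 [ 602.4 -189.4] [36.7 64. ] 10.9
501 z 0.0289 [ 584.4 -101. ] [43.2 70.6] 11.6
  return _methods._mean(a, axis=axis, dtype=dtype,
  ret = ret.dtype.type(ret / rcount)
```

The module is within about 1 mm sideways, with tilt below 0.3°. I lower it in two stages, slowly at the end.

>>> {"method": "drive_tool", "body": {"steps": [[35.6,0,-0.01,0.04,0,0,0],[35.6,0,-0.01,0.12,0,0,0],[35.6,0,-0.01,0.24,0,0,0],[35.6,0,-0.01,0.38,0,0,0],[35.6,0,-0.01,0.52,0,0,0],[35.6,0,-0.01,0.62,0,0,0],[35.6,0,-0.01,0.68,0,0,0],[35.6,0,-0.01,0.7,0,0,0]]}}

```text
time_s: 12.0
position: [0.5856, -0.1007, 0.1137]
tcp_rot: [[-0.193, 0.981, -0.002], [0.981, 0.193, 0.001], [0.001, -0.001, -1.0]]
force: [-0.5, 0.2, -2.0]
opening: 0.416
grasp_force: 13.0
```

```bash
python3 - <<'E'
from h import *
go((.5865,-.1020,.077),11.15)
a=np.radians(11.15); E=np.array([[np.cos(a),np.sin(a)],[-np.sin(a),np.cos(a)]])
s=cap('scene'); P=cloud(s); tz=read_state()['position'][2]
q=P[(P[...,2]>tz-.027)&(P[...,2]<tz+.01)&(np.hypot(P[...,0]-.586,P[...,1]+.1)<.045)]
l=(q[:,:2]-(.585,-.102))@E.T*1000; k=abs(l[:,1])<26; g=l[:,0]<12
print('n',len(q),'+x face',np.median(l[k,0]).round(2),'slope',np.degrees(np.polyfit(l[k,1],l[k,0],1)[0]).round(2),'-y face',g.sum(),np.median(l[g,1]).round(2),'z',q[:,2].min())
E
```

```text
pos [ 0.5856 -0.1007  0.1137] yaw 11.15 shift [-0.012  0.006  0.306] az 0.0 f [-0.51  0.19 -1.97] grip 12.95030951499939 mm 36.17 t 12.0
n 269 +x face 17.52 slope -0.37 -y face 102 -31.57 z 0.08715492004011083
```

>>> {"method": "drive_tool", "body": {"steps": [[35.6,0,0,0.05,0,0,0],[35.6,0,0,0.12,0,0,0],[35.6,0,0,0.19,0,0,0],[35.6,0,0,0.25,0,0,0],[35.6,0,0,0.28,0,0,0],[35.6,0,0,0.3,0,0,0],[35.6,0,0,0.3,0,0,0],[35.6,0,0,0.3,0,0,0]]}}

```text
time_s: 12.85
position: [0.5863, -0.1012, 0.0789]
tcp_rot: [[-0.193, 0.981, 0.0], [0.981, 0.193, -0.0], [-0.0, 0.0, -1.0]]
force: [0.0, 0.7, -2.2]
opening: 0.409
grasp_force: 12.9
```

>>> {"method": "drive_tool", "body": {"steps": [[35.6,0,0,0,0,0,0],[35.6,0,0,0,0,0,0],[35.6,0,0,0,0,0,0]]}}

```text
time_s: 13.15
position: [0.5863, -0.1011, 0.079]
tcp_rot: [[-0.193, 0.981, 0.0], [0.981, 0.193, -0.0], [-0.0, 0.0, -1.0]]
force: [0.8, 0.5, -1.5]
opening: 0.413
grasp_force: 12.9
```

```bash
python3 - <<'E'
from h import *
go((.5865,-.1020,.077),11.15)
a=np.radians(11.15); E=np.array([[np.cos(a),np.sin(a)],[-np.sin(a),np.cos(a)]])
s=cap('scene'); P=cloud(s); tz=read_state()['position'][2]
q=P[(P[...,2]>tz-.026)&(P[...,2]<tz+.01)&(np.hypot(P[...,0]-.586,P[...,1]+.1)<.045)]
l=(q[:,:2]-(.585,-.102))@E.T*1000; k=abs(l[:,1])<26; g=l[:,0]<12
print('n',len(q),'+x face',np.median(l[k,0]).round(2),'slope',np.degrees(np.polyfit(l[k,1],l[k,0],1)[0]).round(2),'-y face',g.sum(),np.median(l[g,1]).round(2) if g.any() else '')
cv2.imwrite('pics/s3.png',cv2.resize(s['color'][180:330,130:330],(800,600),interpolation=2))
E
```

```text
pos [ 0.5863 -0.1011  0.079 ] yaw 11.14 shift [-0.008  0.001  0.017] az -0.0 f [ 0.78  0.49 -1.5 ] grip 12.948993444442749 mm 35.91 t 13.15
n 230 +x face 18.07 slope -0.41 -y face 85 -32.11
```

View pics/s3.png

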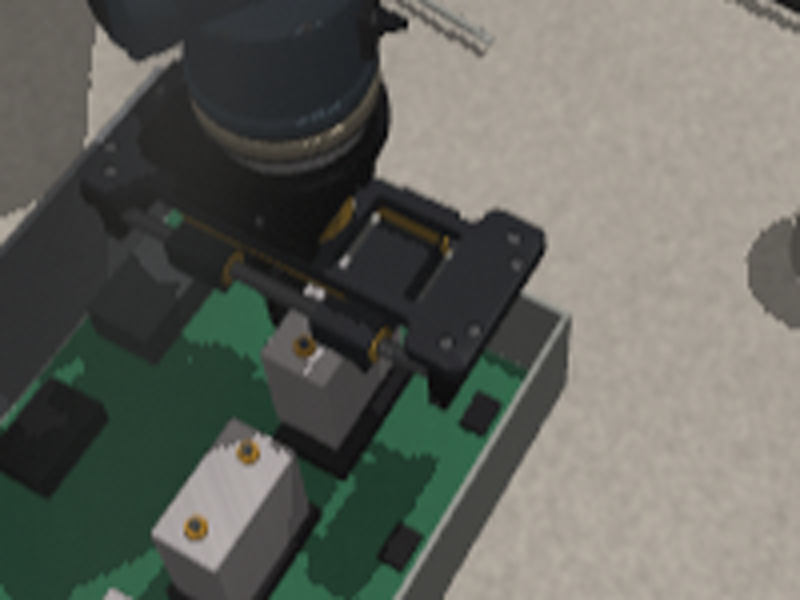

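The module sits squarely above the socket block at (330,430), within about 0.2 mm and 0.4°. Its strips are about 12.6 mm up, so a final 2 mm down puts them close to a centimetre.

>>> {"method": "drive_tool", "body": {"steps": [[35.6,0,0,0.01,0,0,0],[35.6,0,0,0.018,0,0,0],[35.6,0,0,0.018,0,0,0],[35.6,0,0,0.018,0,0,0],[35.6,0,0,0.018,0,0,0],[35.6,0,0,0.018,0,0,0]]}}

```text
time_s: 13.8
position: [0.5861, -0.1011, 0.0766]
tcp_rot: [[-0.193, 0.981, 0.0], [0.981, 0.193, 0.0], [0.0, 0.0, -1.0]]
force: [-0.5, 0.5, -2.6]
opening: 0.411
grasp_force: 12.9
```

```bash
python3 - <<'E'
from h import *
go((.5863,-.1011,.077),11.15); print(order.hand_in())
E
```

```text
pos [ 0.5861 -0.1011  0.0766] yaw 11.14 shift [-0.001  0.001 -0.003] az -0.0 f [-0.54  0.51 -2.59] grip 12.949174493551254 mm 35.8 t 13.8
the job is handed in; nothing more can be done
None
```

I handed the job in at 13.8 s with the module still held at about 13 N (peak reading 18.7 N), upright and squared up over the empty socket, strips about 1 cm above it; no verdict came back.

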